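Shut and lock the lamp hatch of a tracing light box

TASK

Close the blue lamp hatch of the light box: swing it down, press it gently into its springy gasket and, while pressing, turn the orange wing knob a quarter turn clockwise so that the tongue hidden beneath it catches under the frame edge and the hatch stays down by itself when you let go. Press no harder than it needs, never above about 2 kg of push on the knob, and leave the other things on the desk where they are.

Things in the scene. Friction and masses are not known exactly. Their poses are not given: they have to be found in the camera images.
- lightbox: white tracing light box, fixed to the desk, 240 mm (its x) x 360 mm (its y), 100 mm high; origin under its centre; z up. Its top is flat: on the +y half a bright tracing pane, on the -y half a lamp bay with the blue hatch
- hatch (a joint): angle of the blue hatch about its hinge: 0 is level with the light box top, positive is open (free edge swung up); range -0.16 to 1.25 rad. The hinge is stiff (0.22 N m of friction), so the hatch stays where it is left; it weighs about 0.3 kg with its knob
- hatch_hinge (a point): middle of the hatch's hinge line, at its outer face (light box frame: 60, -82, 100 mm). Turns with the hatch: x from free edge to hinge, y along the hinge (the light box's y), z out of the outer face
- hatch_edge (a point): middle of the hatch's free edge (robot's side) on its outer face, 130 mm from the hinge; axes as hatch_hinge. The hatch is a blue plate 130 mm (x) x 124 mm (y) x 5 mm. Under this edge a springy black gasket bar meets it at a hatch angle of -0.065 to 0.06 rad, different each time, and pushes back with about 11 N per mm measured at the knob
- frame_edge (a point): middle of the frame edge that the tongue must catch under, on the light box top (light box frame: -74, -82, 100 mm); the edge runs along y, the frame there is 46 mm wide. The strike hidden under it sits at a height that differs by up to 15 mm from time to time, together with the gasket, and is not measured
- knob (a joint): turn of the wing knob: 0 is unlocked (wing and tongue parallel to the frame edge), growing clockwise from above; at 1.57 rad they point at the frame edge; range -0.1 to 1.65 rad, friction 0.08 N m. The tongue passes under the frame (from 0.6 rad on) only while the hatch is pressed 1.3 to 2 mm at the knob past meeting the gasket, a push of 12 to 16 N; else it jams there
- knob_wing (a point): middle of the orange wing, on the knob's axis, 100 mm from the hinge, 20 mm above the hatch face; z out of the hatch. Wing 12 mm thick (its x), 52 mm long (its y, turns with the knob), from 6 to 34 mm above the hatch; a black disc under it, 48 mm across, 6 mm high, turns too. A hidden steel tongue under the hatch reaches 45 mm from the axis towards the wing's white mark (its -y)
- eraser: white eraser, 22 x 50 x 13 mm, lying on the tracing pane; origin under its centre
- tape: yellow roll of tape, 76 mm across, 19 mm high, lying on the tracing pane; origin under its centre
- paint: small paint jar with red label, 48 mm across, 75 mm high; origin under its centre
- mug: white mug, 80 mm across, 90 mm high; origin under its centre
- cleaner: amber bottle with white cap, 68 mm across, 170 mm high; origin under its centre
- figurine: orange toy figurine, 52 mm across, 92 mm high; origin under its centre

How it is judged (in metres and radians):
On the way:
1. the hatch is swung down (0.14 rad or less) with the knob still unlocked (below 0.5 rad) (value of joint hatch below 0.14 rad and value of joint knob below 0.5 rad), for 0.2 s.
At the end, for the whole second after the job is handed in: the knob is turned past 1.25 rad and the hatch, untouched, is held below 0.09 rad by its tongue, at rest (value of joint knob above 1.25 rad and value of joint hatch below 0.09 rad and velocity of joint each of hatch, knob below 0.05 rad/s).
It fails at once if before the knob is locked, the hatch or its tongue is forced into the gasket or frame with more than 22 N (value of joint knob below 1.25 rad and contact force between hatch and lightbox above 22 N).
It fails at once if at any time the hatch and its tongue bear on gasket and frame with more than 45 N in sum (contact force between hatch and lightbox above 45 N).
It fails at once if a bystander is disturbed (moved more than 20 mm) (distance of any of eraser, tape, paint, mug, cleaner, figurine from where it was at the start of the episode above 0.02 m).
It also fails if it takes over 59 s, if anything falls off the work surface, if the arm or the gripper's body presses on something with over 40 N, if the wrist force passes 120 N, or if a joint passes its speed limit or range.

ROBOT

A 7-joint arm with a two-finger parallel gripper is mounted at the origin on the work surface. World frame = base frame: x ahead of the robot, y to its left, z up, the work surface at z = 0. Lengths are in mm, angles in rad, forces in N, time in s.
With the tool pointing down it reaches from about 400 to 875 mm from the base axis. Payload 4.4 kg.
Tool frame: the origin (TCP) lies midway between the tips of the shut fingers; the grasp point (between the pads) lies ctrl.grip_depth behind it (ctrl.grip_depth is the distance from the TCP to the grasp point, in mm); z points along the fingers, y is the line along which they close (so a half turn about z gives the same grasp; the last joint's range is limited). The gripper opens to 85 mm and grips with 20 to 120 N. Pads are 22 mm wide; open, the fingers measure 114 mm over their backs; the gripper's body (76 mm by 85 mm) begins 54 mm behind the grasp point. The pads swing forward as they close: fully open they stand 13 mm farther back than shut.
Start: joints at [1.177, 0.628, 0.038, 1.517, -0.027, 0.996, -0.02], TCP at [209.302, -615.394, 231.313] pointing down, gripper open.
Joint ranges: [-3.06, 3.06], [-0.37, 2.12], [-1.25, 1.32], [0.18, 2.47], [-1.1, 4.24], [0.23, 1.98], [-2.94, 2.94]. Speed limits (rad/s): [2.57, 2.57, 3.14, 3.14, 3.14, 3.14, 3.14].

INTERFACE

Orientations are given as [roll, pitch, yaw] about the fixed x, y, z axes, in that order (R = Rz(yaw) Ry(pitch) Rx(roll)).
In Python, from cell import ctrl gives the robot as it stands.
- The arm moves only by the tool carry_out, never from a script. Its argument "deltas" is one flat list of numbers, 7 for each row, row after row: the turn, a rotation vector about the tool's x, y, z in degrees, then the shift along the tool's x, y, z in m, then the closure, from -1 (fully open) to 1 (shut). In form: [wx, wy, wz, dx, dy, dz, claw, wx, wy, wz, dx, dy, dz, claw, ...]. A call has 1 to 12 rows; each row shifts and turns the commanded pose from where the row before left it, along the tool's axes as they then stand; what a row does not reach is not made up. A row lasts 1/8 s, in which the tool goes at most 62.5 mm and 10.7 degrees, less where a joint would pass 70% of its speed; a pose out of reach is approached as far as the arm can. A call with a gripper value outside its range is refused whole. The fingers move at their own pace and stop on an object; the grip force is fixed at half the most. Time passes only in rows, so rows that do not move let the fingers close. It gives the time, the measured TCP pose, the force, the opening and the grip force at its end, in the units of the state.
- ctrl.read_state(): the state, without advancing time (a new reading comes with each control period).
- ctrl.get_image(name): name is "side" or "top" or "wrist"; returns the picture (400x640x3 uint8, red, green, blue); there is no depth.
- ctrl.calibration(name): a dict with "mtx" (3x3 intrinsics, pixels), "R" (3x3) and "t" (3): a world point X has camera coordinates R X + t. Camera axes: x right, y down, z forward; pixel columns grow to the right and rows downward; lengths in mm; the calibration is good to about 2 mm. A picture is of the moment at which its call begins: read the wrist's pose just before it. calibration takes no time and is no camera call; for the wrist camera it gives the pose at the moment of the call.
- ctrl.finish_job(): hands the job in; it is judged then, once.
The state is a dict: "clock": time; "qpos": joint angles; "qd": joint speeds; "tau": joint torques, N m; "eef_pos": TCP position; "tool_rot": TCP orientation; "force": force on the tool from outside, world axes, zero at the start; "torque": the same for the moment, N m; "width": finger opening in mm; "gripper_force": force on a finger pad.
Only numpy, scipy, OpenCV 4.12 (cv2) and the standard library are available. Lean on these libraries where they do the work, as an engineer would, in place of code of your own. Each camera call takes 0.05 s, during which the arm holds its last target. There are 200 camera calls.

## Working session

There is one attempt and no reset: what is moved stays moved. The work goes in short steps, Python scripts to look and compute and a tool call to move; the robot and the scene stay as the last step left them, time stands still between calls to the robot, and variables do not carry over. Pictures are saved under pics/ and viewed, at most 10 in all, crops included, and the job is handed in when it is done.

Besides the shell and the picture viewer there is one more tool, called after "Emit:" as a command line: name --argument value ..., lists and objects as JSON in quotes. carry_out: Moves the arm, as the interface text tells. Its arguments: {"type":"object","properties":{"deltas":{"type":"array"}},"required":["deltas"]}

```bash
ls; mkdir -p pics; python3 - <<'E'
from cell import ctrl
import cv2
for n in("side","top"):
    cv2.imwrite(f"pics/{n}0.png",ctrl.get_image(n)[:,:,::-1])
s=ctrl.read_state();print(s,ctrl.grip_depth)
for n in("side","top","wrist"):print(n,ctrl.calibration(n))
E
```

```text
pics
{'clock': 0.1, 'qpos': array([ 1.17720776,  0.6292523 ,  0.03843955,  1.51822363, -0.02698863,
        0.99632438, -0.01998477]), 'qd': array([-0.00012752, -0.00201577,  0.00090544, -0.00283541, -0.00051007,
       -0.00023217,  0.002662  ]), 'tau': array([ 3.63033651e-03, -5.64530361e+01,  1.23090897e+00, -1.93970865e+01,
        1.13161569e-02,  5.47842370e-03,  2.16803573e-05]), 'eef_pos': array([ 209.12204758, -614.86663965,  230.49602089]), 'tool_rot': array([-3.13990294e+00,  2.25946195e-05,  3.27815213e-01]), 'force': array([-0.09673457, -0.23009767, -0.74941051]), 'torque': array([ 0.01375409,  0.01509883, -0.02196633]), 'gripper_force': 0.0, 'width': 85.87794036392351} 18.700000000000003
side {'mtx': array([[371.10330706,   0.        , 319.5222831 ],
       [  0.        , 371.10330706, 196.74164009],
       [  0.        ,   0.        ,   1.        ]]), 'R': array([[-0.90789462, -0.41872823, -0.01985007],
       [-0.27017224,  0.62068515, -0.73604138],
       [ 0.32052195, -0.66288507, -0.67664545]]), 't': array([526.78911675, 223.57619219, 955.23339055])}
top {'mtx': array([[514.66308075,   0.        , 316.97549103],
       [  0.        , 514.66308075, 200.05233287],
       [  0.        ,   0.        ,   1.        ]]), 'R': array([[-0.01266071, -0.99985036, -0.01178804],
       [-0.98963642,  0.01421602, -0.14289039],
       [ 0.14303659,  0.00985678, -0.98966832]]), 't': array([   9.40916021,  594.90113755, 1289.79106145])}
wrist {'mtx': array([[289.95694939,   0.        , 315.59182666],
       [  0.        , 289.95694939, 197.1757648 ],
       [  0.        ,   0.        ,   1.        ]]), 'R': array([[ 0.3223347 , -0.94662319, -0.00220843],
       [-0.90518636, -0.30890607,  0.29191554],
       [-0.27701622, -0.09209547, -0.95644155]]), 't': array([-648.71130105,  -38.57074501,  380.05419947])}
```

View pics/side0.png

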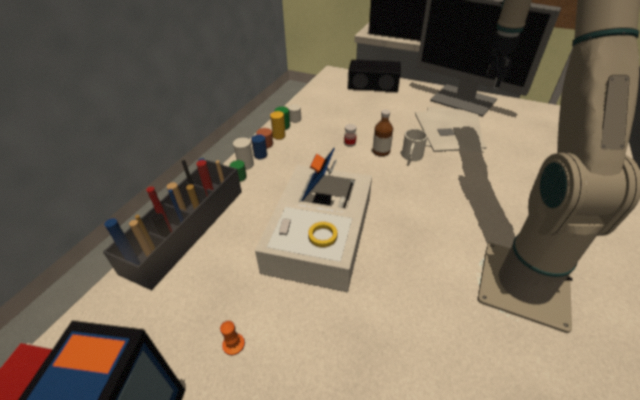

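View pics/top0.png

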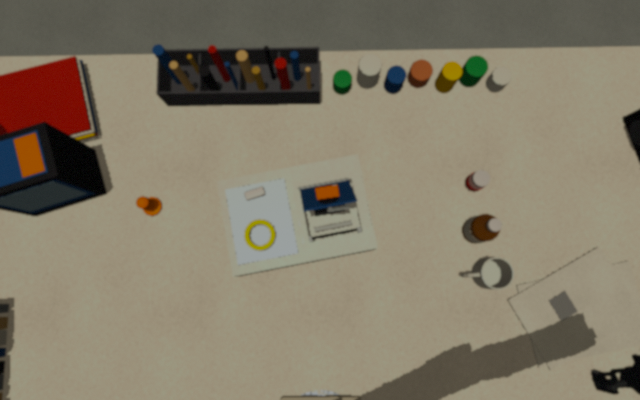

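The light box is at about (300,213) in the top view. The hatch stands steeply open around (330,195), and the knob is on its far face, turned away from the robot. I'll enlarge both views.

```bash
python3 - <<'E'
import cv2,numpy as np
a=cv2.imread("pics/top0.png")[150:280,215:385]
b=cv2.imread("pics/side0.png")[140:290,250:380]
a=cv2.resize(a,None,fx=4.6,fy=4.6,interpolation=cv2.INTER_CUBIC)
b=cv2.resize(b,None,fx=4,fy=4,interpolation=cv2.INTER_CUBIC)
cv2.imwrite("pics/topc.png",a);cv2.imwrite("pics/sidec.png",b)
E
```

```text
(no output)
```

View pics/topc.png

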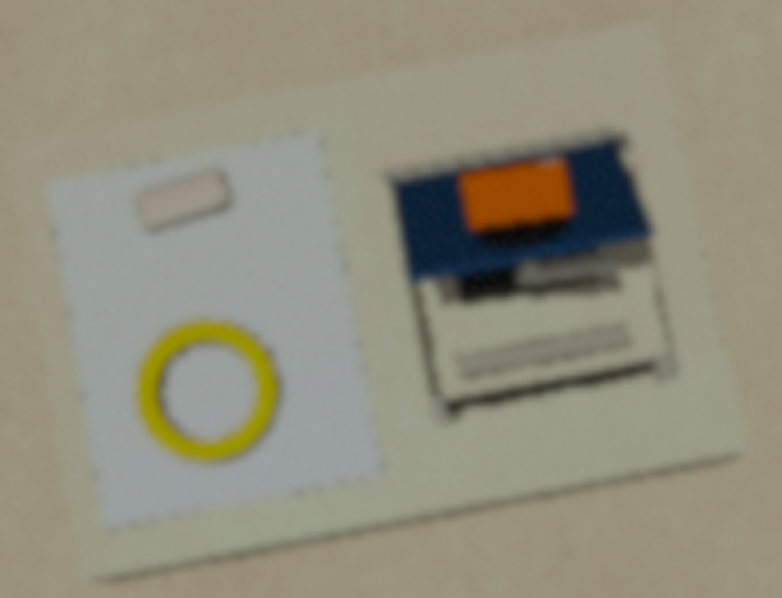

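View pics/sidec.png

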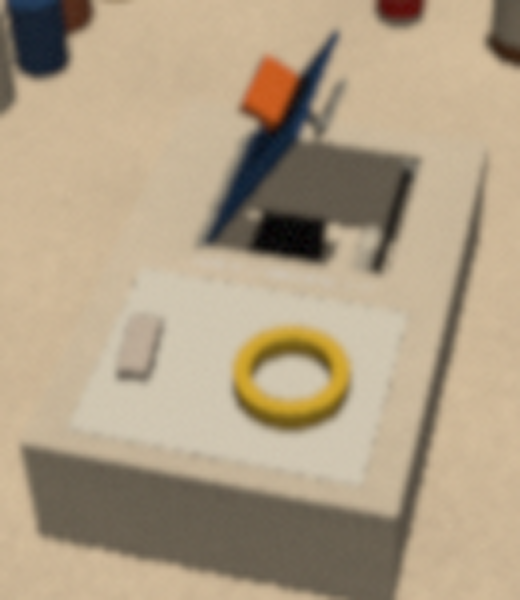

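The top crop shows the box's four corners, the hinge line from (393,178) to (620,138), and the hatch's free edge from (413,278) to (650,232). The wing's top is at (460-573,160-230). The side crop shows the hatch nearly edge-on, leaning steeply, with the wing at (270,92). Next I'll fit the pose from both views.

```bash
cat > h.py <<'E'
import numpy as np
from scipy.spatial.transform import Rotation as Ro
from cell import ctrl
C={n:ctrl.calibration(n) for n in("side","top")}
def proj(n,X):
    c=C[n] if n in C else ctrl.calibration(n)
    p=c["mtx"]@(c["R"]@np.asarray(X)+c["t"]); return p[:2]/p[2]
def box(p,yaw,z=0):
    return lambda L: Ro.from_euler('z',yaw).apply(L)+np.array([p[0],p[1],z])
def hat(L,a): # hatch-frame offset from hinge -> lightbox frame; a>0 raises free edge(-x)
    return Ro.from_euler('y',a).apply(L)+np.array([60,-82,100])
E
python3 - <<'E'
from h import *
from scipy.optimize import least_squares
T=lambda u,v:np.array([u/4.6+215,v/4.6+150]); S=lambda u,v:np.array([u/4+250,v/4+140])
obs=[("top",T(660,22),(120,-180,100)),("top",T(10,140),(120,180,100)),("top",T(90,575),(-120,180,100)),("top",T(740,454),(-120,-180,100)),
("top",T(445,408),(-74,-19,100)),("top",T(668,368),(-74,-145,100)),
("side",S(25,447),(120,180,100)),("side",S(393,517),(-120,180,100)),("side",S(487,152),(-120,-180,100)),("side",S(380,270),(-74,-19,100)),("side",S(418,160),(-74,-145,100))]
hz=[("top",T(413,278),(-130,62,0)),("top",T(650,232),(-130,-62,0)),("top",T(516,193),(-100,0,34)),("side",S(270,92),(-100,0,22)),("side",S(337,35),(-130,-62,0))]
def r(q):
    f=box(q[:2],q[2],q[3])
    return np.concatenate([proj(n,f(np.array(L,float)))-u for n,u,L in obs]+[proj(n,f(hat(np.array(L,float),q[4])))-u for n,u,L in hz])
s=least_squares(r,[570,40,0.2,0,1.0],loss='soft_l1');print(s.x);print(r(s.x).reshape(-1,2).round(1))
q=s.x;f=box(q[:2],q[2],q[3])
for a in(q[4],0.):print(a,"edge",f(hat(np.array([-130.,0,0]),a)).round(1),"wing",f(hat(np.array([-100.,0,20]),a)).round(1))
print("hinge",f(np.array([60.,-82,100])).round(1))
E
```

```text
[ 5.55948083e+02  5.08408170e+01  1.80593441e-01 -6.51209543e+00
  9.86281543e-01]
[[-0.2 -1.9]
 [ 0.5 -0.3]
 [-0.7  0. ]
 [ 2.3 -2.2]
 [-1.6  2.1]
 [ 0.1  0.9]
 [-1.2 -0.8]
 [ 0.7  0.1]
 [-0.2 -2.1]
 [ 1.5  1.8]
 [ 0.2  0.9]
 [-0.6  0.3]
 [ 1.4 -0.2]
 [-0.  -5.2]
 [ 0.2  0.8]
 [ 0.6  0.2]]
0.9862815426127849 edge [559.1 -31.9 201.9] wing [591.8 -26.  187.9]
0.0 edge [501.8 -42.4  93.5] wing [531.3 -37.  113.5]
hinge [629.7 -19.   93.5]
```

```bash
cat >> h.py <<'E'
def rows(wps,start=None):
    """wps: (pos,rpy,claw,n) ; prints rows in tool axes (deg, m)"""
    s=ctrl.read_state()
    p,R=(s["eef_pos"],Ro.from_euler('xyz',s["tool_rot"])) if start is None else (np.array(start[0],float),Ro.from_euler('xyz',start[1]))
    for P,e,c,n in wps:
        p0,R0=p,R; R1=Ro.from_euler('xyz',e); w=(R0.inv()*R1).as_rotvec()
        for i in range(1,n+1):
            pn=p0+(np.array(P)-p0)*i/n; Rn=R0*Ro.from_rotvec(w*i/n)
            print([float(round(v,1)) for v in np.degrees((R.inv()*Rn).as_rotvec())]+[float(round(v,4)) for v in R.inv().apply(pn-p)/1000]+[c]); p,R=pn,Rn
    
E
python3 - <<'E'
from h import *
rows([((560,30,330),(np.pi,0,1.751),-1,12)])
E
```

```text
[-0.0, -0.0, -6.8, 0.045, -0.0415, -0.0082, -1]
[-0.0, -0.0, -6.8, 0.0496, -0.0359, -0.0082, -1]
[-0.0, -0.0, -6.8, 0.0535, -0.0297, -0.0082, -1]
[-0.0, -0.0, -6.8, 0.0566, -0.0232, -0.0082, -1]
[-0.0, -0.0, -6.8, 0.059, -0.0163, -0.0083, -1]
[-0.0, -0.0, -6.8, 0.0605, -0.0093, -0.0083, -1]
[-0.0, -0.0, -6.8, 0.0611, -0.002, -0.0083, -1]
[-0.0, -0.0, -6.8, 0.061, 0.0052, -0.0083, -1]
[-0.0, -0.0, -6.8, 0.0599, 0.0124, -0.0083, -1]
[-0.0, -0.0, -6.8, 0.058, 0.0194, -0.0083, -1]
[-0.0, -0.0, -6.8, 0.0553, 0.0261, -0.0083, -1]
[-0.0, -0.0, -6.8, 0.0518, 0.0325, -0.0083, -1]
```

Emit:
carry_out --deltas '[0,0,-6.8,0.045,-0.0415,-0.012,1,0,0,-6.8,0.0496,-0.0359,-0.012,1,0,0,-6.8,0.0535,-0.0297,-0.012,1,0,0,-6.8,0.0566,-0.0232,-0.012,1,0,0,-6.8,0.059,-0.0163,-0.008,1,0,0,-6.8,0.0605,-0.0093,-0.008,1,0,0,-6.8,0.0611,-0.002,-0.008,1,0,0,-6.8,0.061,0.0052,-0.008,1,0,0,-6.8,0.0599,0.0124,-0.005,1,0,0,-6.8,0.058,0.0194,-0.005,1,0,0,-6.8,0.0553,0.0261,-0.005,1,0,0,-6.8,0.0518,0.0325,-0.005,1]'

```text
clock: 1.6
eef_pos: [560.5, 31.2, 331.3]
tool_rot: [-3.141, 0.0, 1.755]
force: [0.4, -0.5, 0.0]
width: 0.2
gripper_force: 0.0
```

Emit:
carry_out --deltas '[0,0,0,0,0,0,1,0,0,0,0,0,0,1]'

```text
clock: 1.85
eef_pos: [559.4, 29.0, 330.6]
tool_rot: [-3.14, 0.001, 1.751]
force: [0.7, -1.3, 0.0]
width: 0.3
gripper_force: 0.0
```

```bash
python3 - <<'E'
from h import *
import cv2,json
s=ctrl.read_state();c=ctrl.calibration("wrist");print(s["eef_pos"],s["tool_rot"],s["qpos"].round(2),s["force"])
json.dump({k:v.tolist() for k,v in c.items()},open("w1.json","w"))
cv2.imwrite("pics/w1.png",ctrl.get_image("wrist")[:,:,::-1])
E
```

```text
[559.39343886  28.97419371 330.64083645] [-3.13980721e+00  7.15387196e-04  1.75142916e+00] [ 0.21  0.43 -0.47  1.62  0.21  1.14 -0.13] [ 0.74176958 -1.25678083  0.00484577]
```

View pics/w1.png

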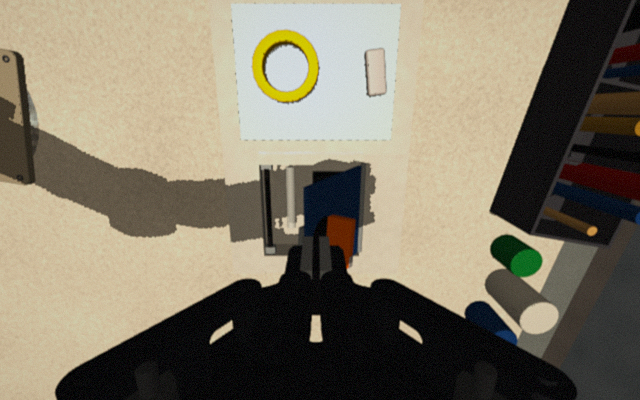

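The wrist view shows the opening's frame-edge corners at (262,166) and (265,255). The hatch's free-edge corner (+y side) is at (305,184) and its hinge corner at (362,165). The wing's near end is around (341,216). I'll refit with these points added.

```bash
cat > fit.py <<'E'
from h import *
import json
from scipy.optimize import least_squares
C["w1"]={k:np.array(v) for k,v in json.load(open("w1.json")).items()}
T=lambda u,v:np.array([u/4.6+215,v/4.6+150]); S=lambda u,v:np.array([u/4+250,v/4+140])
obs=[("top",T(660,22),(120,-180,100)),("top",T(10,140),(120,180,100)),("top",T(90,575),(-120,180,100)),("top",T(740,454),(-120,-180,100)),
("top",T(445,408),(-74,-19,100)),("top",T(668,368),(-74,-145,100)),
("side",S(25,447),(120,180,100)),("side",S(393,517),(-120,180,100)),("side",S(487,152),(-120,-180,100)),("side",S(380,270),(-74,-19,100)),("side",S(418,160),(-74,-145,100)),
("w1",np.array([262,166.]),(-74,-19,100)),("w1",np.array([265,255.]),(-74,-145,100))]
hz=[("top",T(413,278),(-130,62,0)),("top",T(650,232),(-130,-62,0)),("side",S(270,92),(-100,0,22)),("side",S(337,35),(-130,-62,0)),
("w1",np.array([305.,184]),(-130,62,0)),("w1",np.array([362.,165]),(0,62,0)),("top",T(393,178),(0,62,0)),("top",T(620,138),(0,-62,0)),("w1",np.array([341,216.]),(-100,26,34))]
for zf in(0,1):
  def r(q):
    f=box(q[:2],q[2],q[3]*zf)
    return np.concatenate([proj(n,f(np.array(L,float)))-u for n,u,L in obs]+[proj(n,f(hat(np.array(L,float),q[4])))-u for n,u,L in hz])
  s=least_squares(r,[556,50,0.18,0,1.0],loss='soft_l1');q=s.x;q[3]*=zf;print(q.round(3));print(r(s.x).reshape(-1,2).round(1).tolist())
  f=box(q[:2],q[2],q[3])
  print("wing",f(hat(np.array([-100.,0,20]),q[4])).round(1),"wing a=0",f(hat(np.array([-100.,0,20]),0)).round(1))
E
python3 fit.py
```

```text
[5.55535e+02 5.27770e+01 1.82000e-01 0.00000e+00 9.76000e-01]
[[-0.9, -2.4], [-0.9, -0.5], [-1.9, 0.3], [1.8, -2.2], [-2.4, 2.1], [-0.4, 0.8], [-1.8, -1.8], [0.8, -0.9], [-0.2, -3.4], [1.5, 0.6], [0.2, -0.4], [-2.4, -1.5], [-0.3, -3.2], [-1.4, 0.6], [0.8, 0.0], [0.3, -0.5], [0.8, -1.0], [-2.0, 2.5], [0.5, 0.3], [-1.0, -0.9], [-1.4, -1.8], [7.5, 3.7]]
wing [590.5 -24.2 194. ] wing a=0 [531.  -35.1 120. ]
[ 5.55966e+02  5.11650e+01  1.81000e-01 -7.61000e+00  9.84000e-01]
[[-0.4, -1.8], [0.4, -0.2], [-0.8, 0.0], [2.1, -2.2], [-1.7, 2.1], [-0.0, 0.9], [-1.2, -0.4], [0.7, 0.5], [-0.3, -1.8], [1.4, 2.1], [0.1, 1.2], [-1.1, -1.3], [0.6, -4.7], [-0.7, 0.4], [1.3, -0.1], [0.2, 1.2], [0.6, 0.7], [-0.6, 2.3], [-0.3, 0.5], [-0.2, -0.6], [-0.9, -1.4], [7.6, 2.6]]
wing [591.7 -25.7 186.7] wing a=0 [531.4 -36.7 112.4]
```

```bash
python3 - <<'E'
from h import *
f=box((555.8,52),.181); e=(np.pi,0,1.751)
P=lambda a,up=0:f(np.array([60-110*np.cos(a)+13,-37,100+110*np.sin(a)+up]))
print(P(1.05,15))
rows([(P(1.05,15),e,1,4)]+[(P(a),e,1,1) for a in np.linspace(1.05,.13,15)])
E
```

```text
[580.42926825  18.89276237 210.41655482]
[-0.0, 0.0, -0.0, -0.0032, 0.0048, 0.0301, 1]
[-0.0, 0.0, -0.0, -0.0032, 0.0048, 0.0301, 1]
[-0.0, 0.0, -0.0, -0.0032, 0.0048, 0.0301, 1]
[-0.0, 0.0, -0.0, -0.0032, 0.0048, 0.0301, 1]
[0.0, -0.0, 0.0, -0.0, -0.0, 0.015, 1]
[-0.0, 0.0, 0.0, -0.0, -0.0061, 0.0038, 1]
[0.0, 0.0, 0.0, -0.0, -0.0059, 0.0042, 1]
[-0.0, 0.0, 0.0, -0.0, -0.0056, 0.0046, 1]
[0.0, 0.0, 0.0, -0.0, -0.0053, 0.0049, 1]
[-0.0, 0.0, 0.0, -0.0, -0.0049, 0.0053, 1]
[0.0, 0.0, 0.0, -0.0, -0.0046, 0.0056, 1]
[-0.0, 0.0, 0.0, -0.0, -0.0042, 0.0059, 1]
[0.0, 0.0, 0.0, -0.0, -0.0038, 0.0061, 1]
[-0.0, 0.0, 0.0, -0.0, -0.0034, 0.0064, 1]
[0.0, 0.0, 0.0, -0.0, -0.003, 0.0066, 1]
[-0.0, 0.0, 0.0, -0.0, -0.0025, 0.0068, 1]
[0.0, 0.0, 0.0, -0.0, -0.0021, 0.0069, 1]
[-0.0, 0.0, 0.0, -0.0, -0.0016, 0.007, 1]
[0.0, 0.0, 0.0, -0.0, -0.0012, 0.0071, 1]
```

Emit:
carry_out --deltas '[0,0,0,-0.0032,0.0048,0.03,1,0,0,0,-0.0032,0.0048,0.03,1,0,0,0,-0.0032,0.0048,0.03,1,0,0,0,-0.0032,0.0048,0.03,1,0,0,0,0,0,0.015,1,0,0,0,0,-0.0061,0.0038,1,0,0,0,0,-0.0059,0.0042,1,0,0,0,0,-0.0056,0.0046,1,0,0,0,0,-0.0053,0.0049,1]'

```text
clock: 3.02
eef_pos: [558.6, 16.4, 179.4]
tool_rot: [3.14, 0.0, 1.752]
force: [0.1, -0.1, 1.3]
width: 0.0
gripper_force: 0.6
```

Emit:
carry_out --deltas '[0,0,0,0,-0.0049,0.0053,1,0,0,0,0,-0.0046,0.0056,1,0,0,0,0,-0.0042,0.0059,1,0,0,0,0,-0.0038,0.0061,1,0,0,0,0,-0.0034,0.0064,1,0,0,0,0,-0.003,0.0066,1]'

```text
clock: 3.78
eef_pos: [534.7, 12.1, 142.4]
tool_rot: [-3.141, -0.0, 1.752]
force: [-0.4, 0.5, 1.0]
width: 0.3
gripper_force: 0.4
```

Emit:
carry_out --deltas '[0,0,0,0,-0.0025,0.0068,1,0,0,0,0,-0.0021,0.0069,1,0,0,0,0,-0.0016,0.007,1,0,0,0,0,-0.0012,0.007,1]'

```text
clock: 4.28
eef_pos: [527.7, 10.7, 114.7]
tool_rot: [-3.141, -0.0, 1.752]
force: [0.3, 0.5, 0.4]
width: 0.1
gripper_force: 0.3
```

```bash
python3 - <<'E'
from h import *
import cv2
s=ctrl.read_state();print(s["eef_pos"],s["force"],s["clock"])
b=ctrl.get_image("side")[140:220,270:390,::-1]
a=ctrl.get_image("top")[165:265,285:395,::-1]
a=cv2.resize(a,(396,360),interpolation=cv2.INTER_CUBIC);b=cv2.resize(b,(404,360),interpolation=cv2.INTER_CUBIC)
cv2.imwrite("pics/c2.png",np.hstack([a,b]))
E
```

```text
[527.69766742  10.74265287 114.7118352 ] [0.32643473 0.54963842 0.42969614] 4.275
```

View pics/c2.png

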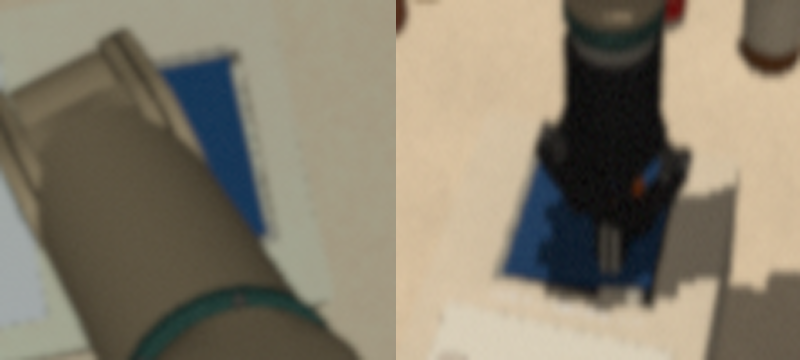

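The side view shows the hatch swung down, with its blue plate near level. The arm hides the knob, so I'll back off and look with the wrist camera from two places.

Emit:
carry_out --deltas '[0,0,0,0,0,-0.03,1,0,0,0,0,0,-0.05,-1,0,0,0,-0.048,0,-0.04,-1,0,0,0,-0.048,0.01,0,-1,0,0,0,0,0,0,-1,0,0,0,0,0,0,-1]'

```text
clock: 5.12
eef_pos: [554.7, -81.3, 235.0]
tool_rot: [-3.141, -0.001, 1.752]
force: [-0.3, 0.4, 0.0]
width: 85.6
gripper_force: 0.0
```

```bash
cat > snap.py <<'E'
from h import *
import cv2,json,sys
n=sys.argv[1]
s=ctrl.read_state();c=ctrl.calibration("wrist");print(s["eef_pos"],s["tool_rot"],s["force"])
json.dump({k:v.tolist() for k,v in c.items()},open(n+".json","w"))
cv2.imwrite(f"pics/{n}f.png",ctrl.get_image("wrist")[:,:,::-1])
E
python3 snap.py w2
```

```text
[554.65725019 -81.32418067 235.00697572] [-3.14130416e+00 -8.77849482e-04  1.75193210e+00] [-0.26383256  0.39694233  0.00355025]
```

Emit:
carry_out --deltas '[0,0,0,-0.02,-0.045,0,-1,0,0,0,-0.01,-0.045,0,-1,0,0,0,0,0,0,-1,0,0,0,0,0,0,-1]'

```text
clock: 5.68
eef_pos: [472.7, -126.3, 235.6]
tool_rot: [3.14, -0.0, 1.754]
force: [0.3, -0.4, 0.7]
width: 85.4
gripper_force: 0.0
```

```bash
python3 snap.py w3; python3 -c "
import cv2,numpy as np
a=cv2.imread('pics/w2f.png')[60:330,150:500];b=cv2.imread('pics/w3f.png')[60:330,150:500]
cv2.imwrite('pics/w23.png',np.vstack([cv2.resize(a,(780,602))[:600]]));cv2.imwrite('pics/w3c.png',cv2.resize(b,(780,602))[:600])"
```

```text
[ 472.74302232 -126.29649863  235.57883219] [ 3.13991263e+00 -1.60259499e-04  1.75388258e+00] [ 0.29834167 -0.41520527  0.66552692]
```

View pics/w23.png

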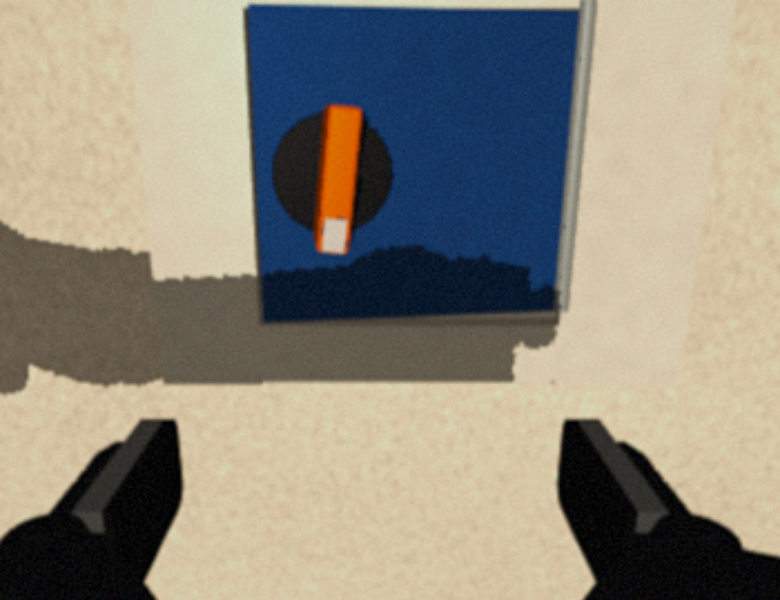

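View pics/w3c.png

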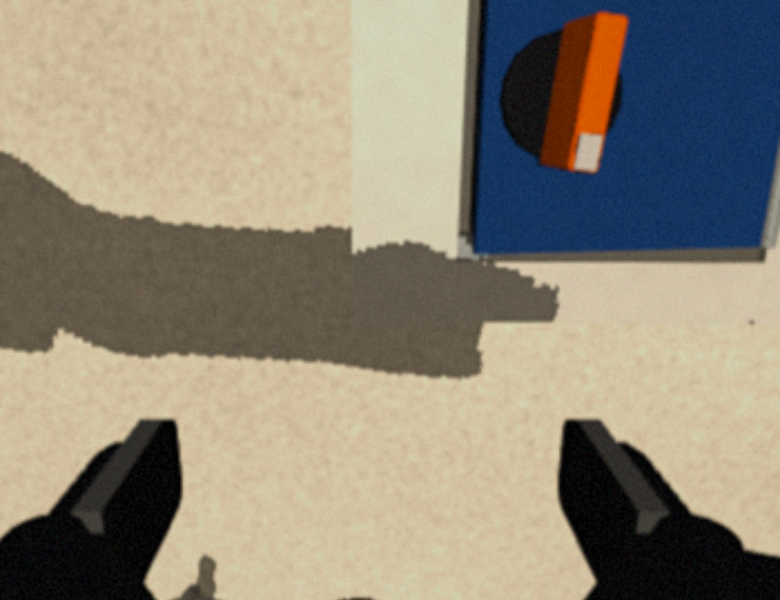

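In w2 (crop coordinates), the wing's top corners are (329,104), (362,106), (318,251) and (346,254), and the hatch's −y corners are (263,322) and (557,310). In w3 the wing's top corners are (598,12), (627,15), (570,168) and (597,172), and the hatch corners are (474,252) and (765,248). I'll triangulate from these.

```bash
cat > tri.py <<'E'
from h import *
import json,cv2
Wc={n:{k:np.array(v) for k,v in json.load(open(n+".json")).items()} for n in("w2","w3")}
def P(c):return c["mtx"]@np.c_[c["R"],c["t"]]
px=lambda u,v:np.array([150+u/2.2286,60+v/2.2296])
pts={"w+a":((329,104),(598,12)),"w+b":((362,106),(627,15)),"w-a":((318,251),(570,168)),"w-b":((346,254),(597,172)),"free-":((263,322),(474,252)),"hinge-":((557,310),(765,248))}
X={}
for k,(a,b) in pts.items():
    h=cv2.triangulatePoints(P(Wc["w2"]),P(Wc["w3"]),px(*a).reshape(2,1),px(*b).reshape(2,1))[:,0];X[k]=h[:3]/h[3];print(k,X[k].round(1))
wp=(X["w+a"]+X["w+b"])/2;wm=(X["w-a"]+X["w-b"])/2
print("top centre",(wp+wm)/2,"yaw of wing axis",np.arctan2(*(wp-wm)[:2][::-1])-np.pi/2,"len",np.linalg.norm(wp-wm))
print("hatch angle",np.arcsin((X["free-"]-X["hinge-"])[2]/130))
E
python3 tri.py
```

```text
w+a [527.4  -9.  147.2]
w+b [538.5  -7.5 143.3]
w-a [531.7 -59.5 148.7]
w-b [541.9 -59.2 147.3]
free- [ 512.2 -100.8  117.4]
hinge- [639.8 -78.  100.8]
top centre [534.88626346 -33.81828187 146.62996608] yaw of wing axis 0.07518144804581661 len 51.276512737576034
hatch angle 0.12829974370882477
```

```bash
cat >> h.py <<'E'
def pose(a,k,h):
    P=box((555.0,52.8),.181)(hat(np.array([-100.,0,h]),a))
    R=Ro.from_euler('z',.181)*Ro.from_euler('y',a)*Ro.from_euler('z',np.pi/2-k)*Ro.from_euler('x',np.pi)
    return P,R.as_euler('xyz')
E
python3 - <<'E'
from h import *
rows([(*pose(.128,.08,95),-1,5),(*pose(.128,.08,10),-1,4)])
print(pose(.128,.08,10))
E
```

```text
[1.5, -0.1, 0.9, 0.0158, 0.0172, 0.0057, -1]
[1.5, -0.1, 0.9, 0.0161, 0.017, 0.0053, -1]
[1.5, -0.1, 0.9, 0.0164, 0.0169, 0.0048, -1]
[1.5, -0.1, 0.9, 0.0167, 0.0168, 0.0044, -1]
[1.5, -0.1, 0.9, 0.0169, 0.0166, 0.0039, -1]
[0.0, 0.0, 0.0, 0.0, -0.0, 0.0213, -1]
[0.0, 0.0, 0.0, 0.0, 0.0, 0.0213, -1]
[0.0, -0.0, 0.0, -0.0, 0.0, 0.0213, -1]
[0.0, 0.0, 0.0, 0.0, -0.0, 0.0213, -1]
(array([532.47489888, -34.68394108, 122.68326788]), array([-3.0139976 ,  0.01020135,  1.67244804]))
```

Emit:
carry_out --deltas '[1.5,-0.1,0.9,0.0158,0.0172,0.0057,-1,1.5,-0.1,0.9,0.0161,0.017,0.0053,-1,1.5,-0.1,0.9,0.0164,0.0169,0.0048,-1,1.5,-0.1,0.9,0.0167,0.0168,0.0044,-1,1.5,-0.1,0.9,0.0169,0.0166,0.0039,-1,0,0,0,0,0,0.0213,-1,0,0,0,0,0,0.0213,-1,0,0,0,0,0,0.0213,-1,0,0,0,0,0,0.0183,-1,0,0,0,0,0,0,-1,0,0,0,0,0,0,-1]'

```text
clock: 7.1
eef_pos: [532.4, -35.5, 125.3]
tool_rot: [-3.012, 0.013, 1.675]
force: [-0.4, 0.8, 0.3]
width: 85.6
gripper_force: 0.0
```

```bash
python3 snap.py w4; python3 - <<'E'
from h import *
print(pose(.128,.08,10));rows([(*pose(.128,.08,10),-1,1)])
E
```

```text
[532.37513996 -35.52212694 125.28904957] [-3.01245612  0.01337607  1.67532038] [-0.38989506  0.84926109  0.27322779]
(array([532.47489888, -34.68394108, 122.68326788]), array([-3.0139976 ,  0.01020135,  1.67244804]))
[-0.1, 0.2, 0.1, 0.0011, 0.0005, 0.0028, -1]
```

View pics/w4f.png

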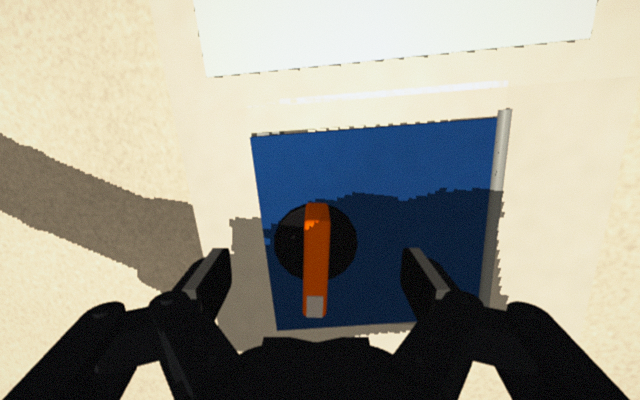

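The wing is centred between the open fingers: wing at column 316, fingertips at 229 and 403. Closing on it.

Emit:
carry_out --deltas '[0,0,0,0.0008,0,0.002,-1,0,0,0,0,0,0,0,0,0,0,0,0,0,0.6,0,0,0,0,0,0,1,0,0,0,0,0,0,1,0,0,0,0,0,0,1,0,0,0,0,0,0,1,0,0,0,0,0,0,1]'

```text
clock: 8.15
eef_pos: [531.8, -35.6, 122.9]
tool_rot: [-3.013, 0.014, 1.674]
force: [3.7, -0.3, -2.8]
width: 10.5
gripper_force: 62.3
```

```bash
python3 - <<'E'
from h import *
s=ctrl.read_state();print(s["eef_pos"],s["tool_rot"],s["force"],s["torque"])
k=.08;R=Ro.from_euler('xyz',s["tool_rot"])
B=(Ro.from_euler('z',.181).inv()*R);z=-B.apply([0,0,1]);print("tilt",np.arctan2(z[0],z[2]),"lat",z[1])
P,e=pose(.128,k,10);rows([(*pose(.128,k,10),1,1)])
print("descent rows");rows([(*pose(a,k,10),1,1) for a in(.118,.108,.098,.088,.078,.068)],start=(P,e))
E
```

```text
[531.77302072 -35.63263967 122.92208704] [-3.01270619  0.01365307  1.67416852] [ 3.69815974 -0.27872251 -2.80426816] [ 0.08591567 -0.86170699 -0.0584583 ]
tilt 0.1295557591889285 lat 0.0035311544271651035
[-0.1, 0.2, 0.1, 0.0009, 0.0008, 0.0001, 1]
descent rows
[-0.6, 0.0, -0.0, -0.0, -0.0001, 0.001, 1]
[-0.6, 0.0, -0.0, -0.0, -0.0001, 0.001, 1]
[-0.6, 0.0, 0.0, -0.0, -0.0001, 0.001, 1]
[-0.6, 0.0, -0.0, -0.0, -0.0001, 0.001, 1]
[-0.6, 0.0, 0.0, -0.0, -0.0001, 0.001, 1]
[-0.6, 0.0, -0.0, -0.0, -0.0001, 0.001, 1]
```

Emit:
carry_out --deltas '[-0.6,0,0,0,-0.0001,0.001,1,-0.6,0,0,0,-0.0001,0.001,1,-0.6,0,0,0,-0.0001,0.001,1,-0.6,0,0,0,-0.0001,0.001,1,-0.6,0,0,0,-0.0001,0.001,1,0,0,0,0,0,0,1]'

```text
clock: 8.9
eef_pos: [530.7, -35.8, 118.0]
tool_rot: [-3.066, 0.014, 1.674]
force: [6.1, -0.2, -4.4]
width: 10.8
gripper_force: 62.1
```

```bash
cat >> h.py <<'E'
def load(d=.23):
    s=ctrl.read_state();R=Ro.from_euler('xyz',s["tool_rot"]);B=Ro.from_euler('z',.181).inv()
    F=s["force"];S=s["eef_pos"]/1000-R.apply([0,0,d]);H=box((555.0,52.8),.181)(np.array([60.,-82,100]))/1000
    t=B.apply(s["torque"]+np.cross(S-H,F));z=-(B*R).apply([0,0,1]);x=(B*R).apply([1,0,0])
    a=np.arctan2(z[0],z[2]);zh=np.arcsin((s["eef_pos"][2]-100-10*np.cos(a))/100)
    print("t%.2f tilt %.4f hatch(z) %.4f knob %.3f  F_box %s  M/0.1 %.1f torque_tcp %s w%.1f"%(s["clock"],a,zh,np.pi/2-np.arctan2(x[1],x[0]),B.apply(F).round(1),t[1]/.1,B.apply(s["torque"]+np.cross(S-s["eef_pos"]/1000,F)).round(2),s["width"]))
E
python3 -c "from h import *;load()"
```

```text
t8.90 tilt 0.0765 hatch(z) 0.0805 knob 0.078  F_box [ 6.  -1.3 -4.4]  M/0.1 -1.1 torque_tcp [ 0.28  0.23 -0.08] w10.8
```

Emit:
carry_out --deltas '[-0.3,0,0,0,0.0004,0.0005,1,-0.3,0,0,0,0,0.0005,1,0,0,0,0,0,0,1]'

```text
clock: 9.28
eef_pos: [530.6, -35.9, 117.0]
tool_rot: [-3.075, 0.014, 1.674]
force: [4.4, 1.2, -3.3]
width: 10.9
gripper_force: 62.2
```

```bash
python3 -c "from h import *;load()"
```

```text
t9.28 tilt 0.0674 hatch(z) 0.0701 knob 0.078  F_box [ 4.6  0.4 -3.3]  M/0.1 -1.6 torque_tcp [-0.13  0.09 -0.08] w10.9
```

Emit:
carry_out --deltas '[-0.3,0,0,0,0.0001,0.0005,1,-0.3,0,0,0,0,0.0005,1,0,0,0,0,0,0,1]'

```text
clock: 9.65
eef_pos: [530.4, -35.9, 116.0]
tool_rot: [-3.085, 0.014, 1.674]
force: [4.7, 0.1, -3.2]
width: 10.8
gripper_force: 62.3
```

```bash
python3 -c "from h import *;load()"
```

```text
t9.65 tilt 0.0574 hatch(z) 0.0597 knob 0.078  F_box [ 4.6 -0.8 -3.2]  M/0.1 -1.8 torque_tcp [ 0.1   0.07 -0.1 ] w10.8
```

Emit:
carry_out --deltas '[-0.3,0,0,0,0.0001,0.0005,1,-0.3,0,0,0,0,0.0005,1,0,0,0,0,0,0,1]'

```text
clock: 10.02
eef_pos: [530.3, -35.9, 114.9]
tool_rot: [-3.095, 0.014, 1.674]
force: [4.6, 0.1, -3.9]
width: 10.8
gripper_force: 62.2
```

```bash
python3 -c "from h import *;load()"
```

```text
t10.03 tilt 0.0475 hatch(z) 0.0493 knob 0.078  F_box [ 4.5 -0.7 -3.9]  M/0.1 -1.6 torque_tcp [ 0.22  0.16 -0.08] w10.8
```

Emit:
carry_out --deltas '[-0.3,0,0,0,0.0001,0.0005,1,-0.3,0,0,0,0,0.0005,1,0,0,0,0,0,0,1]'

```text
clock: 10.4
eef_pos: [530.1, -35.9, 113.8]
tool_rot: [-3.105, 0.014, 1.674]
force: [3.3, 1.1, -2.4]
width: 10.7
gripper_force: 62.3
```

```bash
python3 -c "from h import *;load()"
```

```text
t10.40 tilt 0.0376 hatch(z) 0.0385 knob 0.078  F_box [ 3.5  0.5 -2.4]  M/0.1 -0.7 torque_tcp [-0.03  0.13 -0.11] w10.7
```

Emit:
carry_out --deltas '[-0.3,0,0,0,0.0001,0.0005,1,-0.3,0,0,0,0,0.0005,1,0,0,0,0,0,0,1]'

```text
clock: 10.78
eef_pos: [530.1, -36.0, 113.1]
tool_rot: [-3.115, 0.014, 1.674]
force: [2.0, -0.0, 0.4]
width: 10.6
gripper_force: 62.8
```

```bash
python3 -c "from h import *;load()"
```

```text
t10.78 tilt 0.0273 hatch(z) 0.0307 knob 0.078  F_box [ 2.  -0.4  0.4]  M/0.1 3.1 torque_tcp [ 0.28  0.24 -0.11] w10.6
```

Emit:
carry_out --deltas '[-0.3,0,0,0,0,0.0005,1,0,0,0,0,0,0,1,0,0,0,0,0,0,1]'

```text
clock: 11.15
eef_pos: [530.1, -36.0, 112.7]
tool_rot: [-3.12, 0.014, 1.674]
force: [-0.4, -0.1, 5.4]
width: 10.4
gripper_force: 63.4
```

```bash
python3 -c "from h import *;load()"
```

```text
t11.15 tilt 0.0223 hatch(z) 0.0267 knob 0.078  F_box [-0.4 -0.1  5.4]  M/0.1 7.6 torque_tcp [ 0.29  0.22 -0.13] w10.4
```

Emit:
carry_out --deltas '[-0.3,0,0,0,0,0.0005,1,0,0,0,0,0,0,1,0,0,0,0,0,0,1]'

```text
clock: 11.52
eef_pos: [530.0, -36.0, 112.3]
tool_rot: [-3.125, 0.014, 1.674]
force: [-0.8, -1.0, 6.7]
width: 10.8
gripper_force: 63.6
```

```bash
python3 -c "from h import *;load()"
```

```text
t11.53 tilt 0.0172 hatch(z) 0.0229 knob 0.078  F_box [-0.9 -0.9  6.7]  M/0.1 8.7 torque_tcp [ 0.48  0.21 -0.06] w10.8
```

Emit:
carry_out --deltas '[-0.2,0,0,0,0,0.0003,1,0,0,0,0,0,0,1,0,0,0,0,0,0,1]'

```text
clock: 11.9
eef_pos: [530.0, -36.0, 112.2]
tool_rot: [-3.129, 0.014, 1.674]
force: [-0.7, 0.8, 8.0]
width: 11.0
gripper_force: 63.9
```

```bash
python3 -c "from h import *;load()"
```

```text
t11.90 tilt 0.0137 hatch(z) 0.0215 knob 0.078  F_box [-0.5  0.9  8. ]  M/0.1 12.3 torque_tcp [ 0.11  0.43 -0.11] w11.0
```

Emit:
carry_out --deltas '[0,0,0,0,0,0,1]'

```text
clock: 12.02
eef_pos: [530.0, -36.0, 112.2]
tool_rot: [-3.129, 0.014, 1.674]
force: [0.8, 0.5, 8.0]
width: 10.8
gripper_force: 63.9
```

```bash
python3 -c "from h import *;load()"
```

```text
t12.03 tilt 0.0137 hatch(z) 0.0217 knob 0.078  F_box [0.8 0.4 8. ]  M/0.1 15.9 torque_tcp [ 0.25  0.77 -0.1 ] w10.8
```

Emit:
carry_out --deltas '[0,0,0,0,0,0.0004,1,0,0,0,0,0,0,1,0,0,0,0,0,0,1]'

```text
clock: 12.4
eef_pos: [530.0, -36.0, 112.0]
tool_rot: [-3.129, 0.014, 1.674]
force: [-0.4, -0.1, 11.1]
width: 10.5
gripper_force: 64.3
```

```bash
python3 - <<'E'
from h import *
load();ctrl.get_image("side");load();ctrl.get_image("side");load();ctrl.get_image("side");load()
E
```

```text
t12.40 tilt 0.0137 hatch(z) 0.0196 knob 0.078  F_box [-0.4  0.  11.1]  M/0.1 16.0 torque_tcp [ 0.37  0.49 -0.05] w10.5
t12.45 tilt 0.0135 hatch(z) 0.0200 knob 0.078  F_box [-1.7  0.4  9.8]  M/0.1 12.0 torque_tcp [ 0.27  0.23 -0.05] w11.0
t12.50 tilt 0.0136 hatch(z) 0.0198 knob 0.078  F_box [-1.8  0.5 10.8]  M/0.1 13.1 torque_tcp [ 0.26  0.25 -0.06] w11.0
t12.55 tilt 0.0136 hatch(z) 0.0198 knob 0.078  F_box [-1.   0.6 10.1]  M/0.1 14.1 torque_tcp [ 0.18  0.4  -0.02] w10.7
```

Emit:
carry_out --deltas '[0,0,5,0,0,0,1,0,0,5,0,0,0,1,0,0,5,0,0,0,1,0,0,5,0,0,0,1,0,0,5,0,0,0,1,0,0,0,0,0,0,1,0,0,0,0,0,0,1]'

```text
clock: 13.42
eef_pos: [529.7, -35.9, 112.0]
tool_rot: [-3.136, 0.018, 1.238]
force: [-1.8, 0.7, 11.1]
width: 10.7
gripper_force: 64.3
```

```bash
cat > ld.py <<'E'
from h import *
for i in range(4):
    load();ctrl.get_image("side")
E
python3 ld.py
```

```text
t13.43 tilt 0.0142 hatch(z) 0.0196 knob 0.514  F_box [-1.6  1.  11.1]  M/0.1 14.8 torque_tcp [ 0.24  0.38 -0.15] w10.7
t13.47 tilt 0.0142 hatch(z) 0.0198 knob 0.514  F_box [-2.1  1.4 11. ]  M/0.1 13.5 torque_tcp [ 0.17  0.27 -0.07] w11.0
t13.53 tilt 0.0142 hatch(z) 0.0198 knob 0.514  F_box [-1.3  0.1 11.7]  M/0.1 16.6 torque_tcp [ 0.45  0.49 -0.08] w10.8
t13.57 tilt 0.0143 hatch(z) 0.0196 knob 0.514  F_box [-1.   1.1 11.9]  M/0.1 17.3 torque_tcp [ 0.29  0.55 -0.09] w10.5
```

Steady, with twist torque about 0.1 N m. Next I'll go through the tongue-entry zone.

Emit:
carry_out --deltas '[0,0,4,0,0,0,1,0,0,4,0,0,0,1,0,0,4,0,0,0,1,0,0,0,0,0,0,1]'

```text
clock: 14.12
eef_pos: [529.6, -35.9, 112.0]
tool_rot: [-3.139, 0.019, 1.028]
force: [-2.2, 1.0, 12.8]
width: 10.9
gripper_force: 64.3
```

```bash
python3 ld.py
```

```text
t14.12 tilt 0.0145 hatch(z) 0.0197 knob 0.724  F_box [-2.   1.4 12.8]  M/0.1 16.2 torque_tcp [ 0.26  0.35 -0.1 ] w10.9
t14.18 tilt 0.0145 hatch(z) 0.0195 knob 0.724  F_box [-2.1  0.  11.5]  M/0.1 14.6 torque_tcp [ 0.5   0.32 -0.11] w11.3
t14.22 tilt 0.0144 hatch(z) 0.0199 knob 0.723  F_box [-2.7  0.8 11.4]  M/0.1 12.9 torque_tcp [ 0.41  0.18 -0.09] w10.4
t14.28 tilt 0.0145 hatch(z) 0.0197 knob 0.723  F_box [-1.9  1.1 11.9]  M/0.1 15.4 torque_tcp [ 0.35  0.37 -0.06] w10.8
```

It is past 0.6 rad with no rise in torque, so there's no jam. Continuing to a quarter turn.

Emit:
carry_out --deltas '[0,0,4,0,0,0,1,0,0,4,0,0,0,1,0,0,4,0,0,0,1,0,0,4,0,0,0,1,0,0,4,0,0,0,1,0,0,0,0,0,0,1]'

```text
clock: 15.08
eef_pos: [529.4, -35.7, 112.0]
tool_rot: [3.138, 0.019, 0.679]
force: [-2.2, 1.7, 12.4]
width: 10.9
gripper_force: 64.4
```

```bash
python3 ld.py
```

```text
t15.07 tilt 0.0147 hatch(z) 0.0196 knob 1.073  F_box [-1.9  2.  12.4]  M/0.1 15.8 torque_tcp [ 0.21  0.35 -0.08] w10.9
t15.12 tilt 0.0148 hatch(z) 0.0196 knob 1.073  F_box [-1.1  0.7 12.5]  M/0.1 18.1 torque_tcp [ 0.52  0.56 -0.11] w10.7
t15.18 tilt 0.0148 hatch(z) 0.0196 knob 1.073  F_box [-2.9  2.5 11.7]  M/0.1 13.1 torque_tcp [ 0.09  0.16 -0.08] w10.7
t15.22 tilt 0.0147 hatch(z) 0.0198 knob 1.072  F_box [-2.4  0.8 12.1]  M/0.1 14.0 torque_tcp [ 0.53  0.21 -0.06] w10.6
```

Emit:
carry_out --deltas '[0,0,4,0,0,0,1,0,0,4,0,0,0,1,0,0,4,0,0,0,1,0,0,4,0,0,0,1,0,0,4,0,0,0,1,0,0,4,0,0,0,1,0,0,4,0,0,0,1,0,0,0,0,0,0,1]'

```text
clock: 16.27
eef_pos: [529.3, -35.3, 112.0]
tool_rot: [3.13, 0.015, 0.19]
force: [-2.9, 1.5, 12.3]
width: 10.7
gripper_force: 64.4
```

```bash
python3 ld.py
```

```text
t16.27 tilt 0.0149 hatch(z) 0.0197 knob 1.562  F_box [-2.5  1.9 12.3]  M/0.1 14.2 torque_tcp [ 0.43  0.21 -0.11] w10.7
t16.32 tilt 0.0149 hatch(z) 0.0195 knob 1.561  F_box [-3.1  1.  11.4]  M/0.1 12.4 torque_tcp [ 0.6   0.12 -0.06] w10.6
t16.38 tilt 0.0148 hatch(z) 0.0196 knob 1.561  F_box [-2.3  2.6 11.3]  M/0.1 13.6 torque_tcp [ 0.3   0.25 -0.13] w11.2
t16.43 tilt 0.0148 hatch(z) 0.0195 knob 1.561  F_box [-1.3  1.3 12.4]  M/0.1 16.9 torque_tcp [ 0.54  0.45 -0.11] w11.1
```

At a quarter turn. I'll ease off the press to see whether the tongue holds, then open and lift.

Emit:
carry_out --deltas '[0,0,0,0,0,-0.0005,1,0,0,0,0,0,-0.0005,1,0,0,0,0,0,-0.0005,1,0,0,0,0,0,0,1]'

```text
clock: 16.98
eef_pos: [529.3, -35.3, 112.4]
tool_rot: [3.13, 0.015, 0.191]
force: [-1.6, 2.4, 3.4]
width: 10.8
gripper_force: 63.0
```

```bash
python3 -c "from h import *;load()"
```

```text
t16.98 tilt 0.0152 hatch(z) 0.0240 knob 1.561  F_box [-1.2  2.6  3.4]  M/0.1 6.3 torque_tcp [ 0.48  0.3  -0.06] w10.8
```

Emit:
carry_out --deltas '[0,0,0,0,0,0,0.7,0,0,0,0,0,0,0.4,0,0,0,0,0,0,-0.3,0,0,0,0,0,0,-1,0,0,0,0,0,0,-1,0,0,0,0,0,0,-1]'

```text
clock: 17.73
eef_pos: [530.6, -36.0, 112.8]
tool_rot: [3.129, 0.013, 0.191]
force: [-0.6, 0.3, -0.3]
width: 85.6
gripper_force: 0.0
```

Emit:
carry_out --deltas '[0,0,0,0,0,-0.02,-1,0,0,0,0,0,-0.04,-1,0,0,0,0,0,-0.05,-1,0,0,0,-0.05,0,0,-1,0,0,0,-0.03,0,0,-1,0,0,0,0,0,0,-1,0,0,0,0,0,0,-1]'

```text
clock: 18.6
eef_pos: [454.2, -49.3, 224.1]
tool_rot: [3.129, 0.011, 0.191]
force: [0.9, 0.5, -0.4]
width: 85.1
gripper_force: 0.0
```

```bash
python3 snap.py w5
```

```text
[454.23195001 -49.29374154 224.05517987] [3.12857797 0.01111678 0.1907149 ] [ 0.87614626  0.53867853 -0.42724241]
```

View pics/w5f.png

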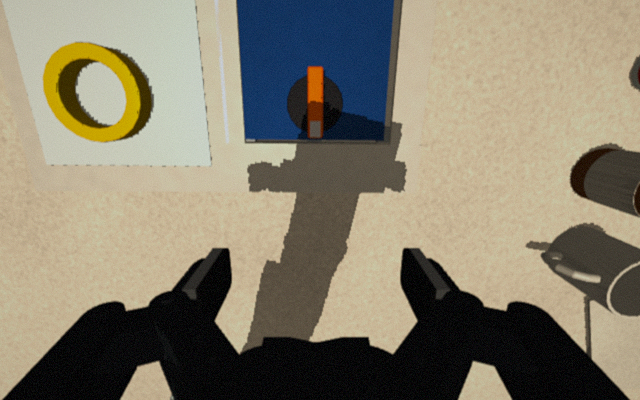

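The hatch is level with the top, and the wing at (315,100) has its white mark pointing at the frame edge. The bystanders in this view haven't been touched. Handing in.

```bash
python3 -c "
from cell import ctrl
print(ctrl.finish_job())"
```

```text
the job is handed in; nothing more can be done
None
```

The hatch is closed and down by itself with the knob turned about 1.56 rad (about 15 N of push at most), and the job is handed in after about 19 s; the hand-in gave no verdict, and I did not test the tongue's hold separately.

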